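# Find the complete power module by its weight and kit it

### The job

Four closed power modules stand on the bench and look alike, but only one has its transformer inside. Find it by its weight and lay it gently, without dropping it, fully down in the matching cut-out of the kit tray; the empty housings must end up standing where they stood.

Things in the scene. Friction and masses are not known exactly. Their poses are not given: they have to be found in the camera images.
- module_a: One of four look-alike closed power modules: grey housing 96 (own x) x 46 (y) x 38 (z) mm, metal plate on the lid, standing lid up on the bench. A black connector 14 mm long, 24 wide, 6 to 22 mm above the underside, sticks out of the middle of the +x end, which points away from the robot within 0.3 rad. Origin: centre of the underside of the 96 x 46 housing (connector left out); z up.
- module_b: Another of the four power modules, same outside as module_a. One of the four, drawn anew each time and none more likely than another, has a transformer inside at mid-length (free to shift 1 mm) and weighs 0.38 to 0.56 kg; the other three are empty housings of 0.09 to 0.16 kg.
- module_c: Another of the four power modules, same outside as module_a; see module_b for the weights. Some of the four stand on thin white liner film, the others on the black bench mat.
- module_d: Another of the four power modules, same outside as module_a; see module_b for the weights.
- kit_tray: Red steel tray 300 (own x) x 215 (y) mm, walls 62 mm high, fixed to the bench, with a dark shadow-cut inlay whose top is 38 mm above the bench. A keypad, a round capsule and an angle bracket already lie in their cut-outs; a 42 mm round pocket stays empty. A plain red tray lies beside it. Its +x points away from the robot within 0.1 rad. Origin: centre of the underside; z up.
- cutout (a point): Centre of the floor of the empty module cut-out (tray axes), 14 mm above the bench. Cut-out 100 (x) x 50 (y), 24 mm deep; slot 28 wide, 16 long at its +x end takes the connector, so the module fits only lid up, connector to tray +x. Finger notches 40 wide (x), as deep, reach 33 mm beyond each long side at mid-length. A seated module stands 14 mm proud. Nearest tray wall: 65 mm off, to +y.

How it is judged:
At the end, for the whole second after the job is handed in: The module with the transformer lies in the cut-out: centre within 4 mm each way, underside within 3 mm of its floor, level (0.06 rad), aligned (0.08 rad), resting on the tray with over 2.5 N. The empties stand level on the bench within 50 mm of their starts. All at rest (((x of module_a in the frame of cutout between -0.004 and 0.004 m and y of module_a in the frame of cutout between -0.004 and 0.004 m and z of module_a in the frame of cutout between -0.003 and 0.003 m and angle between the x axis of module_a and the x axis of kit_tray, either way round below 0.08 rad and angle between each of module_a, module_b, module_c, module_d's own z axis and vertical below 0.06 rad and contact force between module_a and kit_tray above 2.5 N and height (world z) of module_b between -0.003 and 0.004 m and distance of each of module_b, module_c, module_d from where it was at the start of the episode below 0.05 m and height (world z) of module_c between -0.003 and 0.004 m and height (world z) of module_d between -0.003 and 0.004 m) or (x of module_b in the frame of cutout between -0.004 and 0.004 m and y of module_b in the frame of cutout between -0.004 and 0.004 m and z of module_b in the frame of cutout between -0.003 and 0.003 m and angle between the x axis of module_b and the x axis of kit_tray, either way round below 0.08 rad and angle between each of module_b, module_a, module_c, module_d's own z axis and vertical below 0.06 rad and contact force between module_b and kit_tray above 2.5 N and height (world z) of module_a between -0.003 and 0.004 m and distance of each of module_a, module_c, module_d from where it was at the start of the episode below 0.05 m and height (world z) of module_c between -0.003 and 0.004 m and height (world z) of module_d between -0.003 and 0.004 m) or (x of module_c in the frame of cutout between -0.004 and 0.004 m and y of module_c in the frame of cutout between -0.004 and 0.004 m and z of module_c in the frame of cutout between -0.003 and 0.003 m and angle between the x axis of module_c and the x axis of kit_tray, either way round below 0.08 rad and angle between each of module_c, module_a, module_b, module_d's own z axis and vertical below 0.06 rad and contact force between module_c and kit_tray above 2.5 N and height (world z) of module_a between -0.003 and 0.004 m and distance of each of module_a, module_b, module_d from where it was at the start of the episode below 0.05 m and height (world z) of module_b between -0.003 and 0.004 m and height (world z) of module_d between -0.003 and 0.004 m) or (x of module_d in the frame of cutout between -0.004 and 0.004 m and y of module_d in the frame of cutout between -0.004 and 0.004 m and z of module_d in the frame of cutout between -0.003 and 0.003 m and angle between the x axis of module_d and the x axis of kit_tray, either way round below 0.08 rad and angle between each of module_d, module_a, module_b, module_c's own z axis and vertical below 0.06 rad and contact force between module_d and kit_tray above 2.5 N and height (world z) of module_a between -0.003 and 0.004 m and distance of each of module_a, module_b, module_c from where it was at the start of the episode below 0.05 m and height (world z) of module_b between -0.003 and 0.004 m and height (world z) of module_c between -0.003 and 0.004 m)) and linear speed of each of module_a, module_b, module_c, module_d below 0.02 m/s); the robot touches nothing.
It fails at once if a module falls or is thrust into the cut-out (faster than 0.45 m/s within 30 mm of its seat) ((distance between module_a and cutout below 0.03 m and linear speed of module_a above 0.45 m/s) or (distance between module_b and cutout below 0.03 m and linear speed of module_b above 0.45 m/s) or (distance between module_c and cutout below 0.03 m and linear speed of module_c above 0.45 m/s) or (distance between module_d and cutout below 0.03 m and linear speed of module_d above 0.45 m/s)).
It also fails if it takes over 59 s, if anything falls off the work surface, if the arm or the gripper's body presses on something with over 40 N, if the wrist force passes 120 N, or if a joint passes its speed limit or range.

### The arm

A 6-joint arm with a two-finger parallel gripper is mounted at the origin on a cart in front of the work surface, level with it; the furniture and walls round the work are solid. World frame = base frame: x ahead of the robot, y to its left, z up, the work surface at z = 0. Lengths are in m, angles in rad, forces in N, time in s.
With the tool pointing down it reaches from about 0.325 to 0.775 m from the base axis. Payload 5.5 kg.
Tool frame: the origin (TCP) lies at the very end of the fingers, on their centre line; the grasp point (between the pads) lies 19 mm behind it (arm.grasp_offset is the distance from the TCP to the grasp point, in m); z points along the fingers, x is the direction in which the jaws open and shut, and the axes are right-handed (so a half turn about z gives the same grasp; the last joint's range is limited). The gripper opens to 85 mm and grips with 20 to 120 N. Pads are 22 mm wide; open, the fingers measure 114 mm over their backs; the gripper's body (76 mm by 85 mm) begins 54 mm behind the grasp point. The pads swing forward as they close: fully open they stand 13 mm farther back than shut.
Start: joints at [1.121, 0.091, 1.231, -0, 1.82, -0.057], TCP at [0.23, 0.554, 0.2] pointing down, gripper open.
Joint ranges: [-2.87, 2.87], [-0.86, 2.18], [0.17, 2.46], [-1.51, 4.65], [0.06, 2.69], [-2.65, 2.65]. Speed limits (rad/s): [2.57, 2.57, 3.01, 3.14, 3.14, 3.14].

### API

Orientations are given as [roll, pitch, yaw] about the fixed x, y, z axes, in that order (R = Rz(yaw) Ry(pitch) Rx(roll)).
In Python, from bench import arm gives the robot as it stands.
- The arm moves only by the tool drive_tool, never from a script. Its argument "series" is a list that holds one entry, the list of rows, each a list of 5 numbers: the opening, from -1 (shut) to 1 (fully open), then the shift along the tool's x, y, z in mm, then the turn about the tool's z in rad. In form: [[[gripper, tx, ty, tz, twist], ...]]. A call has 1 to 5 rows; each row is the pose to reach, as a shift and turn from the pose commanded when the call began, along the tool's axes at that moment; what a row does not reach only later rows make up. A row lasts 1/8 s, in which the tool goes at most 62.5 mm and 10.7 degrees, less where a joint would pass 70% of its speed; a pose out of reach is approached as far as the arm can. A call with a gripper value outside its range is refused whole. The fingers move at their own pace and stop on an object; "newtons" is the grip in N (left out, the last holds). Time passes only in rows, so rows that repeat a pose let the fingers close. It gives the time, the measured TCP pose, the force and the opening at its end, in the units of the state.
- arm.get_obs(): the state, without advancing time (a new reading comes with each control period).
- arm.capture(name): name is "scene" or "top"; returns (picture, depth): 384x512x3 uint8, red, green, blue; 384x512 float32, m along the optical axis (not along the pixel's ray), 0 where there is no reading.
- arm.camera_model(name): a dict with "K" (3x3 intrinsics, pixels), "k1" (the pictures are not rectified: a ray, as slopes to the right and down, at radius r is drawn at 1 + k1 r^2 times it, then the intrinsics apply), "rvec" (rotation vector, rad) and "tvec" (3), from world to camera coordinates, as OpenCV has them. Camera axes: x right, y down, z forward; pixel columns grow to the right and rows downward; lengths in m; the calibration is good to about 2 mm. A picture is of the moment at which its call begins. camera_model takes no time and is no camera call.
- arm.finish_job(): hands the job in, once; it reports no verdict.
The state is a dict: "time_s": time; "qpos": joint angles; "qvel": joint speeds; "joint_torque": joint torques, N m; "eef_pos": TCP position; "orientation": TCP orientation; "contact_force": force on the tool from outside, world axes, zero at the start; "ft_torque": the same for the moment, N m; "finger_gap": finger opening in m.
Only numpy, scipy, OpenCV 4.12 (cv2) and the standard library are available. Lean on these libraries where they do the work, as an engineer would, in place of code of your own. Each camera call takes 0.05 s, during which the arm holds its last target.

## Working session

There is one attempt and no reset: what is moved stays moved. The work goes in short steps, Python scripts to look and compute and a tool call to move; the robot and the scene stay as the last step left them, time stands still between calls to the robot, and variables do not carry over. Pictures are saved under pics/ and viewed, and the job is handed in when it is done.

Besides the shell and the picture viewer there is one more tool, called after ">>>" by a JSON object that holds its "method" and its "body", one argument or row to a line. drive_tool: Moves the arm, as the interface text tells. Its arguments: {"type":"object","properties":{"series":{"type":"array","items":{"type":"array","items":{"type":"array","items":{"type":"number"}}}},"newtons":{"type":"number"}},"required":["series"]}

```bash
ls; mkdir -p pics; python3 - <<'E'
from bench import arm
import cv2,numpy as np
for n in("top","scene"):
    p,d=arm.capture(n); cv2.imwrite(f"pics/{n}0.png",p[:,:,::-1]); np.save(f"{n}0.npy",d); np.save(f"{n}0p.npy",p)
    print(n,arm.camera_model(n),d.min(),d.max(),(d==0).mean())
print(arm.get_obs(),arm.grasp_offset)
E
```

```text
pics
top {'K': array([[432.94010126,   0.        , 255.89832089],
       [  0.        , 432.94010126, 193.18246873],
       [  0.        ,   0.        ,   1.        ]]), 'k1': -0.022751282995265004, 'rvec': array([ 2.17311047, -2.1244536 ,  0.19934442]), 'tvec': array([0.0185543 , 0.51044603, 1.3019438 ])} 0.0 2.0567985 0.003972371419270833
scene {'K': array([[449.55966417,   0.        , 254.32625587],
       [  0.        , 449.55966417, 188.43873724],
       [  0.        ,   0.        ,   1.        ]]), 'k1': -0.16276673975066588, 'rvec': array([ 2.01774214,  1.61882363, -0.54160334]), 'tvec': array([-0.16568575, -0.34983892,  1.85841358])} 0.0 3.723443 0.08901468912760417
{'time_s': 0.1, 'qpos': array([ 1.12130286e+00,  9.18177114e-02,  1.23180219e+00, -5.58314619e-06,
        1.81978063e+00, -5.66972922e-02]), 'qvel': array([ 0.00077044, -0.00242067, -0.00376732, -0.0004249 ,  0.00117264,
       -0.00078002]), 'joint_torque': array([ 2.45387659e-03, -4.60217249e+01, -4.19216287e+01, -1.21645780e-04,
        1.06553111e-02,  2.04163939e-05]), 'eef_pos': array([0.22953054, 0.55402406, 0.1989228 ]), 'orientation': array([-3.14149561e+00,  1.80527757e-03,  1.17799887e+00]), 'contact_force': array([ 0.15154242,  0.35786938, -0.67191424]), 'ft_torque': array([ 0.000855  ,  0.01941513, -0.02329565]), 'finger_gap': 0.08555363301866954} 0.0187
```

View pics/top0.png

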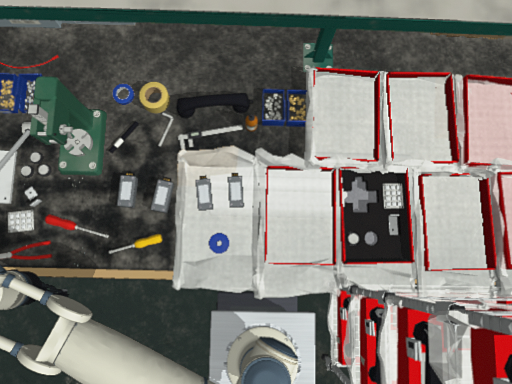

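View pics/scene0.png

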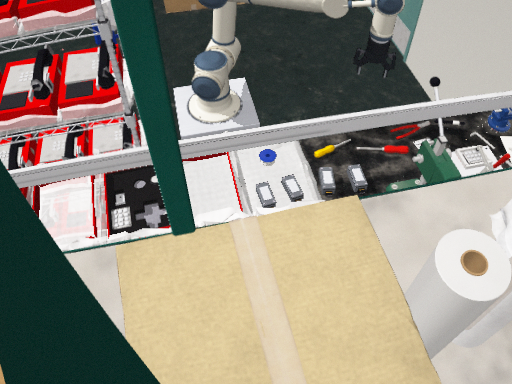

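```bash
python3 - <<'E'
import cv2
i=cv2.imread("pics/top0.png")
a=cv2.resize(i[160:270,100:260],None,fx=5,fy=5,interpolation=cv2.INTER_CUBIC);cv2.imwrite("pics/t1.png",a)
a=cv2.resize(i[160:270,330:425],None,fx=5,fy=5,interpolation=cv2.INTER_CUBIC);cv2.imwrite("pics/t2.png",a)
E
```

```text
(no output)
```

View pics/t1.png

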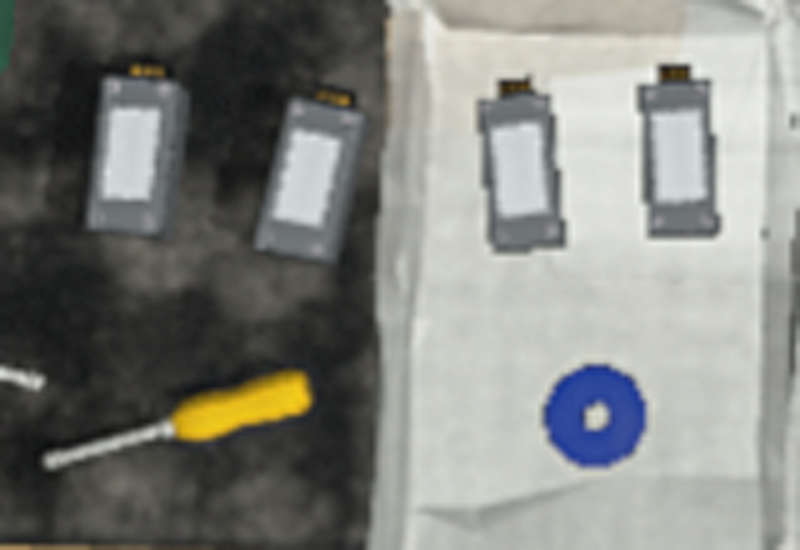

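View pics/t2.png

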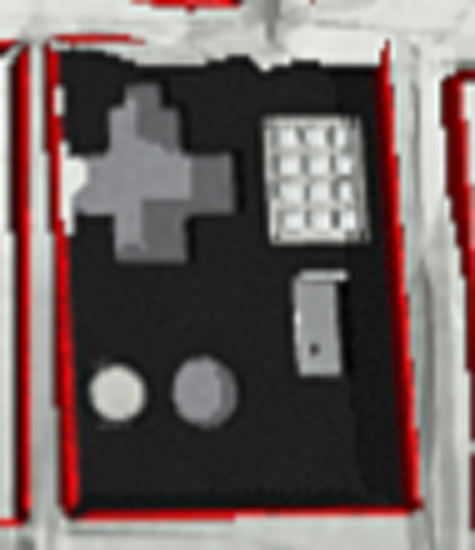

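```bash
cat > h.py <<'E'
import numpy as np,cv2
from bench import arm
def cam(n):
    m=arm.camera_model(n);R=cv2.Rodrigues(np.array(m["rvec"]))[0];return m["K"],m["k1"],R,np.array(m["tvec"]).ravel()
def rays(n,uv):
    K,k1,R,t=cam(n);uv=np.asarray(uv,float).reshape(-1,1,2)
    s=cv2.undistortPoints(uv,K,np.array([k1,0,0,0,0.]),None,None).reshape(-1,2)
    return s,R,t
def onplane(n,uv,z):
    s,R,t=rays(n,uv);d=np.c_[s,np.ones(len(s))]@R;c=-R.T@t
    return c+d*((z-c[2])/d[:,2])[:,None]
def project(n,P):
    K,k1,R,t=cam(n)
    return cv2.projectPoints(np.asarray(P,float).reshape(-1,1,3),R,t,K,np.array([k1,0,0,0,0.]))[0].reshape(-1,2)
def withdepth(n,uv,dep):
    s,R,t=rays(n,uv);return (np.c_[s,np.ones(len(s))]*np.asarray(dep)[:,None]-t)@R
E
python3 - <<'E'
from h import *
p=np.load("top0p.npy");d=np.load("top0.npy")
print("camC",[(-cam(n)[2].T@cam(n)[3]).round(3) for n in("top","scene")])
vv,uu=np.mgrid[0:384,0:512]
P=withdepth("top",np.c_[uu.ravel(),vv.ravel()],d.ravel()).reshape(384,512,3)
# modules by height and region
z=P[:,:,2]
print("bench z mat",np.median(z[200:260,60:100]),"film",np.median(z[255:275,200:240]),"inlay",np.median(z[245:255,345:400]),"cut floor",np.median(z[194:198,352:362]))
m=((z>0.03)&(z<0.048)).astype(np.uint8);m[:,:112]=0;m[:,250:]=0;m[:165]=0;m[220:]=0
n,l,st,c=cv2.connectedComponentsWithStats(m)
for k in range(1,n):
    if st[k,4]>100:
        yx=np.argwhere(l==k);q=P[l==k];r=cv2.minAreaRect((q[:,:2]*1000).astype(np.float32))
        print("depth",c[k].round(1),st[k,4],np.median(q[:,2]).round(4),r)
# plates
pi=p.astype(int);pm=((pi.min(2)>150)).astype(np.uint8)
hsv=cv2.cvtColor(p,cv2.COLOR_RGB2HSV)
for cx in((127,190),(162,193),(205,193),(236,190)):
    print(p[cx[1],cx[0]],p[cx[1]+12,cx[0]])
E
```

```text
camC [array([0.295, 0.061, 1.366]), array([ 1.399, -0.139,  1.275])]
bench z mat 0.0028568794564436065 film 0.018938738194542278 inlay 0.037655813768543336 cut floor 0.013040560012330994
depth [179.3 192.9] 355 0.0371 ((509.45684814453125, 267.5401306152344), (24.063289642333984, 171.7055206298828), 89.93354797363281)
depth [126.3 190.8] 461 0.0378 ((508.8287048339844, 431.7938232421875), (48.32778549194336, 96.522216796875), 86.05062103271484)
depth [234.9 191.3] 445 0.0376 ((515.6494140625, 95.57383728027344), (96.19775390625, 45.908687591552734), 4.994913578033447)
depth [203.2 194. ] 453 0.0379 ((504.3145446777344, 193.6789093017578), (95.95574188232422, 46.21366882324219), 6.799861907958984)
depth [161.2 195.6] 432 0.0379 ((496.24053955078125, 322.56610107421875), (44.57412338256836, 96.00721740722656), 80.04888916015625)
[202 209 209] [110 115 118]
[201 206 208] [135 139 141]
[203 210 212] [109 115 117]
[204 209 209] [109 114 116]
```

```bash
python3 - <<'E'
from h import *
p=np.load("top0p.npy");d=np.load("top0.npy")
vv,uu=np.mgrid[0:384,0:512]
P=withdepth("top",np.c_[uu.ravel(),vv.ravel()],d.ravel()).reshape(384,512,3);z=P[:,:,2]*1000
np.set_printoptions(linewidth=250)
for r in (175,190,205):
    print(r);print(z[r,110:420:2].round(0).astype(int))
print("col 190",z[150:290:3,190].round(0).astype(int));print("col 220",z[150:290:3,220].round(0).astype(int))
# cutout depth mask
m=(z<30)&(z>5);m[:,:338]=0;m[:,413:]=0;m[:165]=0;m[:]=m; m[262:]=0
m=m.astype(np.uint8)
n,l,st,c=cv2.connectedComponentsWithStats(m)
for k in range(1,n):
    if st[k,4]>20: print(st[k],c[k],np.median(z[l==k]))
s=p[170:220,338:385].astype(int).sum(2)//3
for r in s[::2]: print(' '.join('%3d'%x for x in r))
# red tray walls
E
```

```text
175
[   4    5    3    3    5    1   -1    3   23   21   21   15   11    5    0    0    1    3    3    2    8    1    5    0   -2   -2   -2    0    3    8    1    1    1    6   28   35   41   25   12   10   21    8   10   10    8   11   10   12   14
   12    8   12    4   11   13    5    8   11   10   11   12   22   22   23   11   14   14   11   13   14   11    3   15   22   38   35   40   44   60   21   20   13   13   14   19   16    9   12    9   12    9   12   16   15   11    9   14    9
   12    7    6    7   12    8    9    8    6    3    7 1366    6   24   63   42   48   62   38   36   40   34   41   36   39   37   39   35   37   41   33   36   34   39   41   36   38   40   35   42   33   38   43   37   32   35   34   37   32
   38   64   16   20   21   33   33   37]
190
[   2    3    6    4   -3   34   39   37   41   37   38 1366   27    9    2    0    4    4    2   -2   -1    4    5   39   37   37   37   40   38   33   26    1    1   35   41   37   35   17   15   14   13    9   13   35   37   41   36   38   36
   36   37   12   10   14    9   12    6    7   12   37   35   37 
[... 5991 characters left out ...]
  29  30  44  54  57  57  58  58  58  59  57  58  59  59  58  61  36  24  26  32  31  31  32  32  30  32  31  33  32  32  30  30  32  31
195 196 127  62  74  66  33  29  32  31  31  32  32  29  32  31  31  28  29  31  29  30  32  29  29  33  31  31  29  32  29  30  32  30  33  31  32  31  32  31  32  32  33  28  30  29  29
191 190 123  60  72  67  35  30  32  33  32  31  33  32  32  31  30  30  30  32  29  30  30  31  30  32  31  32  31  33  32  35  32  33  32  30  32  33  31  32  32  29  30  32  33  32  33
185 181 117  56  71  61  36  31  33  33  33  32  29  31  31  34  30  32  31  35  30  31  30  30  33  31  33  33  31  31  32  29  33  33  31  33  32  31  32  34  31  32  31  28  33  31  30
```

```bash
python3 - <<'E'
from h import *
p=np.load("top0p.npy");g=cv2.cvtColor(p,cv2.COLOR_RGB2GRAY).astype(float)
def cross(line,i0,step):
    # from inside idx i0 walk outwards; subpixel half-level crossing
    i=i0
    while line[i+step]>60: i+=step
    # inside level: 2 px before; outside level: min of next 3
    hi=line[i-2*step]; lo=min(line[i+step*k] for k in(1,2,3)); t=(hi+lo)/2
    j=i-2*step
    while line[j+step]>t: j+=step
    return j+step*(line[j]-t)/(line[j]-line[j+step])
L=[];Rr=[];T=[];B=[]
for r in list(range(183,189))+list(range(205,210)):
    L.append((cross(g[r],358,-1),r));Rr.append((cross(g[r],358,1),r))
nR=[(cross(g[r],370,1),r) for r in range(193,201)]
nB=[(c,cross(g[:,c],197,1)) for c in list(range(347,351))+list(range(368,375))]
nT=[(c,cross(g[:,c],197,-1)) for c in list(range(370,375))]
for c in range(355,365): B.append((c,cross(g[:,c],200,1)))
sT=[(c,cross(g[:,c],190,-1)) for c in range(356,360)]
sL=[(cross(g[r],358,-1),r) for r in range(178,181)];sR=[(cross(g[r],358,1),r) for r in range(178,181)]
def o(n,a,z):
    q=onplane("top",a,z)[:,:2]*1000;a=np.array(a);print(n,a.mean(0).round(2));
    v=cv2.fitLine(q.astype(np.float32),cv2.DIST_L2,0,.01,.01).ravel();print("   mean",q.mean(0).round(1),"dir deg",np.degrees(np.arctan2(v[1],v[0])).round(2));return q
qL=o("L",L,.038);qR=o("R",Rr,.014);qB=o("B",B,.038)
o("nR",nR,.014);o("nB",nB,.038);o("nT",nT,.014);o("sT",sT,.014);o("sL",sL,.038);o("sR",sR,.014)
E
```

```text
L [351.87 195.27]
   mean [ 511.3 -270.2] dir deg 1.64
R [365.89 195.27]
   mean [ 516.3 -321.3] dir deg 2.17
B [359.5  211.76]
   mean [ 459.8 -293.4] dir deg -89.19
nR [376.19 196.5 ]
   mean [ 513.  -354.4] dir deg 2.42
nB [362.82 202.34]
   mean [ 489.7 -304.4] dir deg -87.98
nT [372.   190.62]
   mean [ 531.7 -341.3] dir deg -86.62
sT [357.5  176.53]
   mean [ 576.4 -295.4] dir deg -76.56
sL [354.4 179. ]
   mean [ 563.2 -279.1] dir deg -10.83
sR [361.56 179.  ]
   mean [ 568.7 -308.4] dir deg 4.52
```

```bash
python3 - <<'E'
from h import *
p=np.load("top0p.npy");d=np.load("top0.npy")
vv,uu=np.mgrid[0:384,0:512]
P=withdepth("top",np.c_[uu.ravel(),vv.ravel()],d.ravel());z=P[:,2]
for z0 in (.05,.1,.15,.2,.3):
    q=P[(z>z0)&(z<1)&(P[:,0]>.4)&(P[:,1]>.44)&(P[:,1]<.75)]
    e=np.hypot(q[:,0]-.509,q[:,1]-.432)
    if len(q): i=e.argmin();print(z0,len(q),"nearest",q[i].round(3),e[i].round(3),"xmin",q[:,0].min().round(3),"ymin",q[:,1].min().round(3))
for z0 in (.07,.1,.2):
    q=P[(z>z0)&(z<1)&(P[:,0]>.35)&(P[:,0]<.75)&(P[:,1]<.42)&(P[:,1]>-.4)]
    print(z0,len(q), [(a,q[(q[:,1]//.1==a)][:,0].min().round(3)) for a in np.unique(q[:,1]//.1)])
E
```

```text
0.05 5703 nearest [0.629 0.533 0.247] 0.157 xmin 0.499 ymin 0.44
0.1 5090 nearest [0.629 0.533 0.247] 0.157 xmin 0.499 ymin 0.44
0.15 4641 nearest [0.629 0.533 0.247] 0.157 xmin 0.499 ymin 0.44
0.2 4474 nearest [0.629 0.533 0.247] 0.157 xmin 0.499 ymin 0.44
0.3 2166 nearest [0.646 0.576 0.346] 0.199 xmin 0.499 ymin 0.44
0.07 1979 [(np.float64(-4.0), np.float64(0.594)), (np.float64(-3.0), np.float64(0.555)), (np.float64(-2.0), np.float64(0.578)), (np.float64(-1.0), np.float64(0.583)), (np.float64(0.0), np.float64(0.597)), (np.float64(1.0), np.float64(0.591)), (np.float64(2.0), np.float64(0.597))]
0.1 34 [(np.float64(-1.0), np.float64(0.591)), (np.float64(0.0), np.float64(0.736)), (np.float64(1.0), np.float64(0.616))]
0.2 0 []
```

>>> {"method": "drive_tool", "body": {
  "series": [
    [[0.6,0,60,0,-0.15],[0.6,-2,120,0,-0.32],[0.6,-4,180,0,-0.32],[0.6,-6,240,0,-0.32],[0.6,-6,305,50,-0.32]]
  ],
  "newtons": 40
}}

```text
time_s: 0.72
eef_pos: [0.4982, 0.4376, 0.1652]
orientation: [3.136, -0.005, 1.497]
contact_force: [0.0, 0.6, -0.5]
finger_gap: 0.0684
```

>>> {"method": "drive_tool", "body": {
  "series": [
    [[0.6,0,0,50,0],[0.6,0,0,70,0],[0.6,0,0,70,0]]
  ]
}}

```text
time_s: 1.1
eef_pos: [0.4935, 0.4377, 0.0901]
orientation: [-3.139, 0.002, 1.499]
contact_force: [0.0, 0.6, 0.6]
finger_gap: 0.0683
```

>>> {"method": "drive_tool", "body": {
  "series": [
    [[0.6,-4.8,15.7,20,0],[0.6,-4.8,15.7,50,0],[0.6,-4.8,15.7,74,0],[0.6,-4.8,15.7,76,0],[-0.5,-4.8,15.7,76,0]]
  ]
}}

```text
time_s: 1.72
eef_pos: [0.5111, 0.4325, 0.0175]
orientation: [3.14, -0.002, 1.498]
contact_force: [-0.2, 0.0, -0.5]
finger_gap: 0.0518
```

>>> {"method": "drive_tool", "body": {
  "series": [
    [[-0.5,0,0,0,0],[-0.5,0,0,0,0],[-0.5,0,0,0,0]]
  ]
}}

```text
time_s: 2.1
eef_pos: [0.5104, 0.4322, 0.0165]
orientation: [3.141, -0.001, 1.498]
contact_force: [-0.1, 0.3, 0.7]
finger_gap: 0.0217
```

```bash
python3 - <<'E'
from h import *
for n in("top","scene"):
    p,d=arm.capture(n); np.save(n+"1.npy",d)
    i=p[:,:,::-1]
    i=i[120:250,60:220] if n=="top" else i[100:210,240:400]
    cv2.imwrite(f"pics/{n}1.png",cv2.resize(i,None,fx=5,fy=5,interpolation=cv2.INTER_CUBIC)[:600])
print(arm.get_obs())
E
```

```text
{'time_s': 2.2, 'qpos': array([ 6.51782755e-01,  3.12144700e-01,  1.30679647e+00, -1.15956447e-05,
        1.52230284e+00, -8.46239390e-01]), 'qvel': array([-0.00087518,  0.00247102,  0.00403943, -0.00108153, -0.00121071,
       -0.00072768]), 'joint_torque': array([-1.26550312e-03, -5.46810222e+01, -4.10435772e+01, -8.41803485e-04,
       -3.03429217e-03, -4.41604006e-04]), 'eef_pos': array([0.51023753, 0.43208376, 0.01612869]), 'orientation': array([ 3.14132392e+00, -2.22405809e-04,  1.49802273e+00]), 'contact_force': array([-0.62250529, -0.39701635,  0.17198794]), 'ft_torque': array([ 0.03447277, -0.01104405,  0.00512346]), 'finger_gap': 0.02140096099246432}
```

View pics/top1.png

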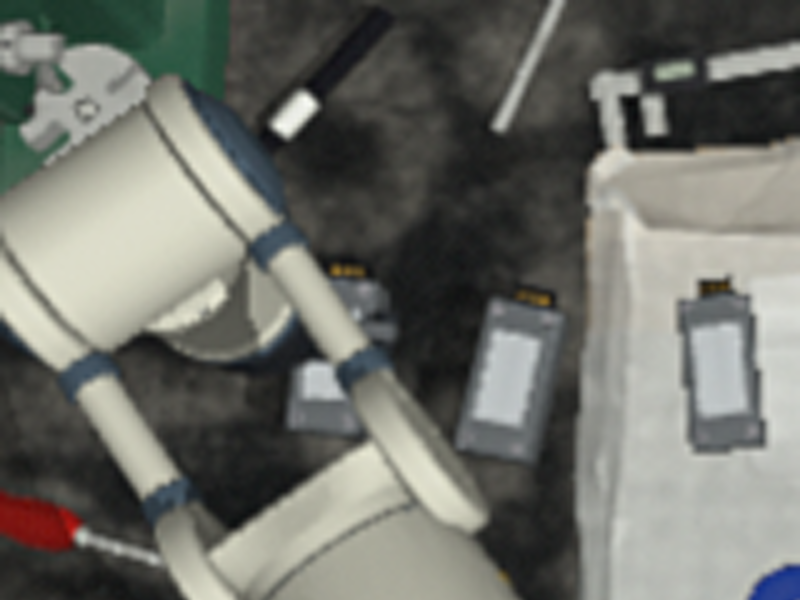

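View pics/scene1.png

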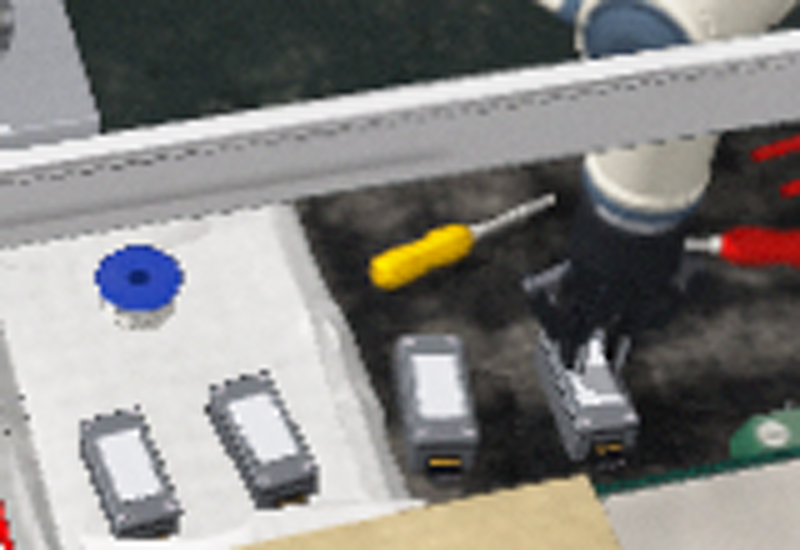

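```bash
python3 - <<'E'
from h import *
p,d=arm.capture("scene");i=p[:,:,::-1]
cv2.imwrite("pics/s2.png",cv2.resize(i[135:205,330:400],None,fx=8,fy=8,interpolation=cv2.INTER_CUBIC))
vv,uu=np.mgrid[145:195,335:380]
P=withdepth("scene",np.c_[uu.ravel(),vv.ravel()],d[145:195,335:380].ravel())
np.set_printoptions(linewidth=250)
print((P[:,2]*1000).reshape(50,45)[::2].round().astype(int))
E
```

```text
[[ 17  13  11 ... 223  -3   2]
 [ 13   3   2 ...   1   6   1]
 [  4   7   0 ...  16   6  11]
 ...
 [  2   4   6 ...   4   5   2]
 [  5  -5   5 ...   7   1   5]
 [  2   1   4 ...   8 446 446]]
```

View pics/s2.png

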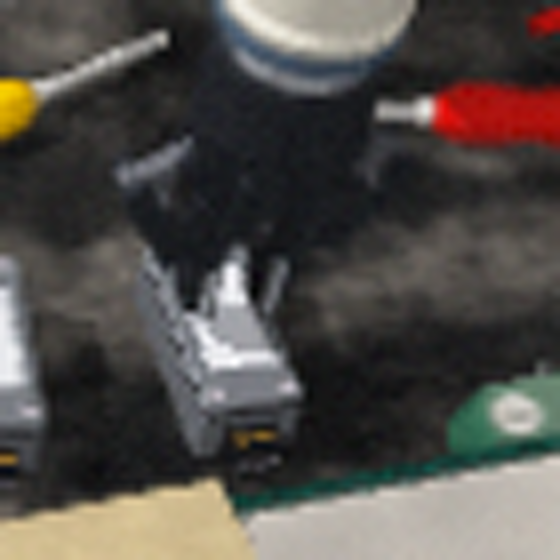

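>>> {"method": "drive_tool", "body": {
  "series": [
    [[-0.5,0,0,-5,0],[-0.5,0,0,-10,0],[-0.5,0,0,-10,0],[-0.5,0,0,-10,0]]
  ]
}}

```text
time_s: 2.75
eef_pos: [0.5102, 0.432, 0.026]
orientation: [3.141, -0.0, 1.498]
contact_force: [-0.7, -0.0, 0.1]
finger_gap: 0.0215
```

```bash
python3 - <<'E'
from h import *
p,d=arm.capture("scene");i=p[:,:,::-1]
cv2.imwrite("pics/s3.png",cv2.resize(i[135:205,330:400],None,fx=8,fy=8,interpolation=cv2.INTER_CUBIC))
print(arm.get_obs())
E
```

```text
{'time_s': 2.8, 'qpos': array([ 6.51782945e-01,  3.06761789e-01,  1.29588687e+00, -2.02229443e-05,
        1.53908861e+00, -8.46246026e-01]), 'qvel': array([ 8.71435749e-04,  2.88045276e-03,  4.38170434e-03, -1.21740821e-03,
        2.39230765e-04,  5.20170628e-06]), 'joint_torque': array([ 1.60324536e-03, -5.47100651e+01, -4.12820864e+01, -4.21264542e-05,
       -3.54202028e-03,  1.67164296e-05]), 'eef_pos': array([0.5101181 , 0.43198875, 0.02576834]), 'orientation': array([-3.14149776e+00,  1.10987670e-04,  1.49802962e+00]), 'contact_force': array([ 0.48448526, -0.32541473,  0.73629897]), 'ft_torque': array([ 0.0078749 ,  0.03523688, -0.01648794]), 'finger_gap': 0.02125213545328698}
```

View pics/s3.png

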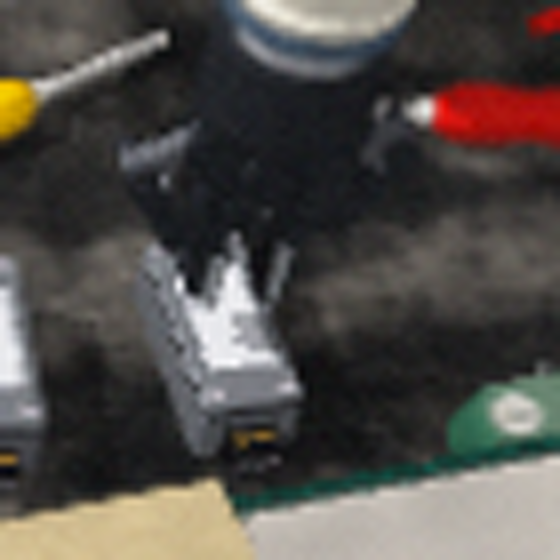

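```bash
python3 - <<'E'
from h import *
def onx(n,uv,x):
    s,R,t=rays(n,uv);d=np.c_[s,np.ones(len(s))]@R;c=-R.T@t
    return c+d*((x-c[0])/d[:,0])[:,None]
print(onx("scene",[(356.9,171.9),(363.8,172.5),(359.5,165)],.51).round(4))
o=arm.get_obs();e=o["eef_pos"]
print(project("scene",[e,e+[0,.011,0],e-[0,.011,0],e+[0,0,.019]])*1, (project("scene",[e])-[330,135])*8)
p,d=arm.capture("scene")
P=[]
np.set_printoptions(linewidth=250)
vv,uu=np.mgrid[155:180,345:372]
P=withdepth("scene",np.c_[uu.ravel(),vv.ravel()],d[155:180,345:372].ravel()).reshape(25,27,3)
print((P[:,:,2]*1000).round().astype(int));print((P[:,:,0]*1000).round().astype(int))
E
```

```text
[[0.51   0.4272 0.0537]
 [0.51   0.4557 0.0428]
 [0.51   0.4298 0.091 ]]
[[356.75701203 176.62286373]
 [359.61098029 176.10644429]
 [353.89353185 177.14090365]
 [357.71223628 173.29126762]] [[214.05609622 332.98290983]]
[[148 154 155 156 152 160 153   9   3 157 158 159 157 160 158 160 165 164 167 153 151 149 156 163 158 159 152]
 [152 157 160 156 148 146 147   2   4 125 154 159 153 157 157 161 163 158 159 150 147 145 155 158 155 155 120]
 [  1 158 155 156 158 147 147   5   5   6 128 150 147 148 149 151 150 153 155 140 143 146 150 153 147 120 112]
 [  6 155 150 151 151 150 145   5   6 115 126 128 147 146 150 151 148 151 137 138 139 138 140 140 140 114 116]
 [  5 145 145 144 140 142 114   1   7 111 119 127 133 141 142 143 142 136  10 110 129 129 143 139 137 111 113]
 [  3   1 136 140 136 140 131 114 104 111 116 128 129 134 142 140 139  -2   2 102 106 121 128 130 131 114 112]
 [  7   2   1 133 133 137 129 115 114 108 113 126 132 130 125 133   1   6  91 103 105 121 125 129 110 119 118]
 [  2   3   2 131 125 125 125 123 110 107 111 120 123 130 127 129  -2   6  96 103 105 119 119 115 116 1
[... 3971 characters left out ...]
 484 485 484 489 488 487 489 490]
 [472 476 475 480 488 498 504 507 505 507 507 505 511 510 512 510 516 513 510 491 489 492 493 493 495 494 492]
 [480 478 480 487 491 500 504 509 511 511 512 512 513 511 515 514 516 516 518 517 491 497 495 497 497 500 496]
 [485 486 484 490 497 501 507 515 516 516 516 518 517 518 521 521 523 518 520 519 500 500 501 504 500 498 501]
 [485 490 486 487 498 504 508 516 523 521 519 521 520 519 524 527 522 525 528 523 505 504 507 504 505 506 507]
 [487 492 490 492 498 502 510 518 524 523 524 526 522 524 523 532 528 529 531 528 535 505 511 507 508 513 510]
 [492 498 499 497 499 503 515 515 526 524 527 525 534 533 533 535 534 534 538 535 537 511 511 512 512 514 517]]
```

>>> {"method": "drive_tool", "body": {
  "series": [
    [[0.6,0,0,0,0],[0.6,0,0,0,0],[0.6,0,0,0,0],[0.6,0,0,0,0]]
  ]
}}

```text
time_s: 3.35
eef_pos: [0.5102, 0.432, 0.0259]
orientation: [-3.142, -0.0, 1.498]
contact_force: [-0.5, -0.5, 1.2]
finger_gap: 0.0684
```

```bash
cat > look.py <<'E'
from h import *
import sys
def look(name,u0,v0,u1,v1,f=8,pr=True,cam_="scene"):
    p,d=arm.capture(cam_);i=p[:,:,::-1]
    cv2.imwrite("pics/%s.png"%name,cv2.resize(i[v0:v1,u0:u1],None,fx=f,fy=f,interpolation=cv2.INTER_CUBIC))
    vv,uu=np.mgrid[v0:v1,u0:u1]
    return withdepth(cam_,np.c_[uu.ravel(),vv.ravel()],d[v0:v1,u0:u1].ravel()).reshape(v1-v0,u1-u0,3),p,d
E
python3 - <<'E'
from look import *
P,p,d=look("s4",330,135,400,205)
np.set_printoptions(linewidth=250)
print((P[20:46,10:48,2]*1000).round().astype(int))
o=arm.get_obs();print(o["eef_pos"],o["finger_gap"],o["contact_force"])
f=P.reshape(-1,3);f=f[(f[:,2]>.048)&(f[:,2]<.1)&(f[:,0]>.48)];print(f[:,1].min(),f[:,1].max(),f[f[:,2].argsort()[:8]].round(3))
E
```

```text
[[   3   -1    1  143  156  160  163  166  165  158  158  132  141  133  167  161  157  160  157  158  161  165  167  160  154  154  152  153  158  156  160  151    1    8   -2  117  130  123]
 [   8    4    4  137  148  160  159  164  159  157    7  131  138  131  129  152  153  152  152  161  160  159  160  159  151  151  147  148  156  157  151  156  133    2    2  121  116  124]
 [   2    3   -6  139  152  159  157  155  159  152  130  127  133  134  135    4  149  151  149  152  156  161  159  144  142  141  142  145  144  150  149  147  143  119  117  120  122  122]
 [   0    6  122  130  145  152  147  154  148  119  122  126  134  136  134  132  144  150  147  145  150  147  142  139  142  138  138  137  134  143  139  143  142  118  112  121  122  122]
 [   9    2  119  127  143  147  147  141  121  120  119  114  131  139  132  134  146  148  144  139  135  130  133    8    6  131    8    6    7  135  137  137  141  133  119  117  117  116]
 [   2    6  114  124  139  140  142  140  120  115  113  110  132  131  136  140  140  142  140    4    3    2    7   -1    5    9    
[... 3519 characters left out ...]
7    1    9]
 [   3   -1    4    0    0    5    1   -1    1    8   19   23   30   33   35   38   44   41   39   41   42   37   41   44   41   38   10    5    1    1    6    3    0    8    1   -3   -1    6]
 [  -1    8   -2   -2   10    1    5    7   -1    3   14   24   28   40   38   38   36   40 1275   37   40   34   42   41   40   40   35    8    5    7    8    3    8    8    3    2    6    2]]
[0.51018077 0.43201872 0.0258626 ] 0.06833034463253872 [ 0.59079826  0.38257775 -0.0139301 ]
0.3822808919953752 0.47744212137749714 [[0.515 0.47  0.059]
 [0.507 0.468 0.066]
 [0.515 0.393 0.068]
 [0.523 0.469 0.069]
 [0.515 0.389 0.069]
 [0.501 0.47  0.07 ]
 [0.517 0.396 0.07 ]
 [0.511 0.387 0.07 ]]
```

View pics/s4.png

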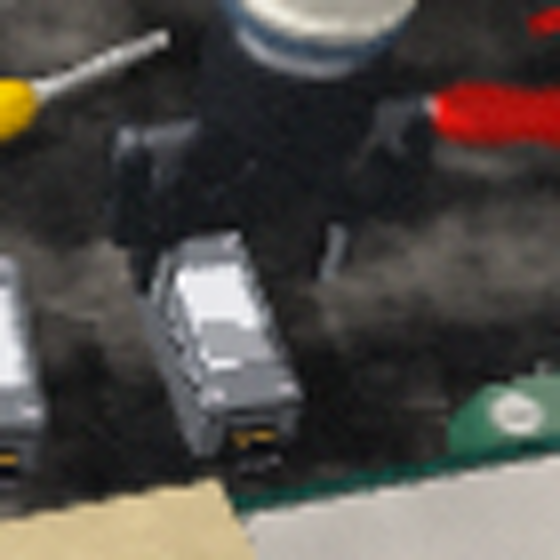

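>>> {"method": "drive_tool", "body": {
  "series": [
    [[0.6,0,0,20,0],[0.6,0,0,35,0],[0.6,0,0,40,0],[0.6,0,0,45,0],[0.6,0,0,45,0]]
  ]
}}

```text
time_s: 4.03
eef_pos: [0.5101, 0.432, -0.0194]
orientation: [-3.141, 0.0, 1.498]
contact_force: [-0.9, -0.3, -0.2]
finger_gap: 0.0683
```

```bash
python3 - <<'E'
from look import *
P,p,d=look("s5",330,135,400,205)
np.set_printoptions(linewidth=250)
o=arm.get_obs();print(o["eef_pos"],o["finger_gap"],o["contact_force"])
print((P[24:50,10:48,2]*1000).round().astype(int))
print((P[24:50,10:48,0]*1000).round().astype(int))
E
```

```text
[ 0.51033877  0.4321415  -0.01885349] 0.06814726791172888 [-0.71704971 -0.12262171  0.07366137]
[[   1    3  122  124  121    6    8    8  124  121  124  126  128  136  143  149  151  153  148  155  161  155  165  168  164  164  167  167  163  155  160  151  150  125  118  117  118  116]
 [   4  112  117  125  122  118  124  127  126  127  121  125  126  131  131  130  145  150  150  157  156  161  155  158  156  161  158  155  159  156  151  151  125  122  112  114  113  112]
 [   8  113  118  118  119  121  122  128  125  124  119  127  128  136  128  133  127  141  146  150  150  149  151  152  155  156  152  158  156  154  149  116  120    3   91  111  110  112]
 [   3  103  119  122  128  124  120  116  118  112  120  127  116  120  126  120  121  123  116  142  144  149  149  151  151  151  154  152  151  142  111   -1    7   86   89   96  108  109]
 [   5   93  120  125  127  120  124  112  116   88   97  117  120  122  120  116  119  118  119  120  120  114  113  141  147  147  138  126  115  114    6    5    7   78   83   92  102   99]
 [   8  102  109  118  121  121  120  1
[... 8333 characters left out ...]
 536  533  537  535  539  537  538  541  540  549  546  542  546  521  521  523  523  527  526  522  526  527  530  532]
 [ 507  505  503  506  510  509  509  506  513  511  509  523  524  536  542  539  543  542  543  545  546  544  545  547  546  552  547  550  524  527  528  529  526  529  532  533  531  534]
 [ 511  508  508  510  509  511  516  513  514  518  519  522  526  534  541  543  542  546  549  548  547  551  550  552  552  552  552  554  525  531  535  533  532  534  535  537  539  538]
 [ 511  517  517  513  518  513  516  520  521  519  521  523  533  535  539  547  551  551  550  553  552  552  550  558  553  553  555  559  536  536  534  539  542  540  539  539  543  540]]
```

View pics/s5.png

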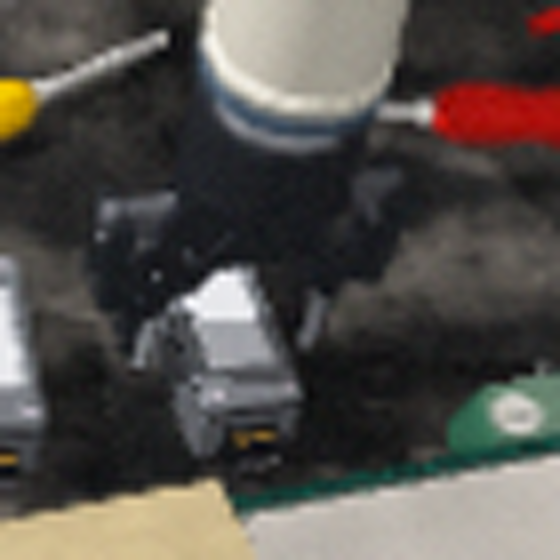

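>>> {"method": "drive_tool", "body": {
  "series": [
    [[0.6,0,0,5,0],[0.6,0,0,6,0],[-0.5,0,0,6,0],[-0.5,0,0,6,0],[-0.5,0,0,6,0]]
  ]
}}

```text
time_s: 4.7
eef_pos: [0.5103, 0.4321, -0.0249]
orientation: [3.141, -0.0, 1.498]
contact_force: [0.3, -1.1, 0.5]
finger_gap: 0.0454
```

>>> {"method": "drive_tool", "body": {
  "series": [
    [[-0.5,0,0,0,0],[-0.5,0,0,-8,0],[-0.5,0,0,-15,0],[-0.5,0,0,-15,0],[-0.5,0,0,-15,0]]
  ]
}}

```text
time_s: 5.32
eef_pos: [0.5101, 0.432, -0.0102]
orientation: [-3.142, 0.0, 1.498]
contact_force: [0.0, -0.2, -1.4]
finger_gap: 0.0455
```

```bash
python3 - <<'E'
from look import *
F=[]
for k in range(3):
    P,p,d=look("s6",330,135,400,205); F.append(arm.get_obs()["contact_force"])
o=arm.get_obs();print(o["eef_pos"],o["finger_gap"],np.mean(F,0),F)
E
```

```text
[ 0.50994285  0.43185821 -0.01056674] 0.04547519748865881 [ 0.01838908  0.08348169 -1.70373175] [array([ 0.45313543,  0.24269613, -1.61692435]), array([-0.53424422,  0.0841951 , -2.44239144]), array([ 0.13627602, -0.07644615, -1.05187946])]
```

View pics/s6.png

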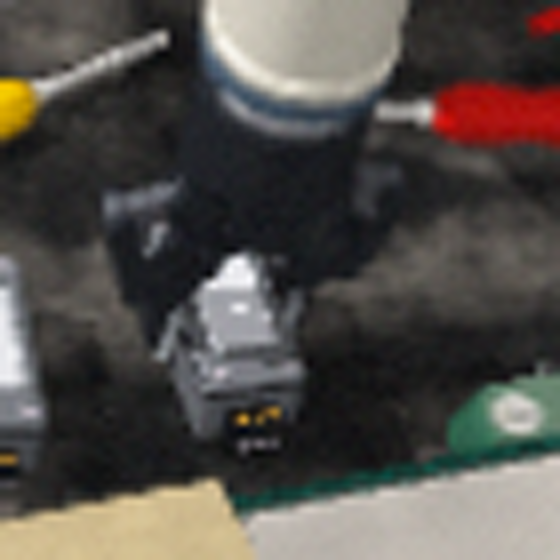

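>>> {"method": "drive_tool", "body": {
  "series": [
    [[-0.5,0,0,8,0],[-0.5,0,0,14,0],[-0.5,0,0,15,0],[0.6,0,0,15,0],[0.6,0,0,15,0]]
  ]
}}

```text
time_s: 6.1
eef_pos: [0.5102, 0.432, -0.0254]
orientation: [-3.142, 0.0, 1.498]
contact_force: [0.8, -0.5, -0.6]
finger_gap: 0.0687
```

>>> {"method": "drive_tool", "body": {
  "series": [
    [[0.6,0,0,-45,0],[0.6,-20,-2,-60,0],[0.6,-75,-4,-60,0.1],[0.6,-110,-6,-60,0.1],[0.6,-110,-6,-60,0.1]]
  ]
}}

```text
time_s: 6.72
eef_pos: [0.4963, 0.3209, 0.035]
orientation: [3.141, 0.0, 1.395]
contact_force: [0.9, 0.7, 0.5]
finger_gap: 0.0682
```

>>> {"method": "drive_tool", "body": {
  "series": [
    [[0.6,1.5,0,30,0],[0.6,1.5,0,55,0],[0.6,1.5,0,60,0],[-0.5,1.5,0,60,0],[-0.5,1.5,0,60,0]]
  ]
}}

```text
time_s: 7.35
eef_pos: [0.4974, 0.325, -0.0235]
orientation: [3.14, -0.002, 1.398]
contact_force: [-0.4, -0.5, -0.2]
finger_gap: 0.0452
```

>>> {"method": "drive_tool", "body": {
  "series": [
    [[-0.5,0,0,0,0],[-0.5,0,0,0,0],[-0.5,0,0,-9,0],[-0.5,0,0,-15,0],[-0.5,0,0,-15,0]]
  ]
}}

```text
time_s: 7.98
eef_pos: [0.497, 0.3244, -0.0091]
orientation: [3.14, -0.001, 1.398]
contact_force: [-0.7, 0.7, -1.6]
finger_gap: 0.0453
```

```bash
cat > w.py <<'E'
from look import *
F=[]
for k in range(5):
    arm.capture("top"); F.append(arm.get_obs()["contact_force"])
o=arm.get_obs();print(o["time_s"],o["eef_pos"],o["finger_gap"],np.mean(F,0),np.array(F)[:,2])
E
python3 w.py
```

```text
8.225 [ 0.49617948  0.32405154 -0.01058389] 0.0450877705147695 [ 0.26696686 -0.02895969 -1.22547825] [-2.64577382 -1.31879998 -0.0777618  -0.90693406 -1.1781216 ]
```

>>> {"method": "drive_tool", "body": {
  "series": [
    [[-0.5,0,0,8,0],[-0.5,0,0,14,0],[-0.5,0,0,15,0],[0.6,0,0,15,0],[0.6,0,0,15,0]]
  ]
}}

```text
time_s: 8.85
eef_pos: [0.4963, 0.3241, -0.0255]
orientation: [-3.141, 0.0, 1.398]
contact_force: [0.7, -0.8, 0.4]
finger_gap: 0.0686
```

>>> {"method": "drive_tool", "body": {
  "series": [
    [[0.6,0,0,-45,0],[0.6,-15,3,-75,0],[0.6,-75,15,-75,-0.15],[0.6,-127,30,-75,-0.29],[0.6,-127,30,-70,-0.29]]
  ]
}}

```text
time_s: 9.48
eef_pos: [0.5049, 0.1909, 0.0451]
orientation: [3.14, 0.001, 1.684]
contact_force: [-0.6, 0.7, 0.5]
finger_gap: 0.0682
```

>>> {"method": "drive_tool", "body": {
  "series": [
    [[0.6,0,0,30,0],[0.6,0,0,55,0],[0.6,0,0,60,0],[0.6,0,0,65,0],[0.6,0,0,66,0]]
  ]
}}

```text
time_s: 10.1
eef_pos: [0.5046, 0.1944, -0.0205]
orientation: [3.141, -0.0, 1.688]
contact_force: [-0.9, -0.3, 0.7]
finger_gap: 0.068
```

>>> {"method": "drive_tool", "body": {
  "series": [
    [[-0.5,0,0,0,0],[-0.5,0,0,0,0],[-0.5,0,0,0,0],[-0.5,0,0,-9,0],[-0.5,0,0,-15,0]]
  ]
}}

```text
time_s: 10.72
eef_pos: [0.5036, 0.1939, -0.0064]
orientation: [-3.14, -0.0, 1.688]
contact_force: [0.7, 0.7, -3.4]
finger_gap: 0.0455
```

```bash
python3 w.py
```

```text
10.975 [ 0.5038697   0.1939029  -0.00653459] 0.04545628978853586 [-0.20064487  0.08743372 -3.56197215] [-3.18256978 -4.30905891 -3.08786581 -3.76746718 -3.46289906]
```

>>> {"method": "drive_tool", "body": {
  "series": [
    [[-0.5,0,0,-45,0],[-0.5,-10,0,-85,0],[-0.5,-55,-5,-95,0],[-0.5,-110,-11,-95,0],[-0.5,-165,-17,-95,0]]
  ],
  "newtons": 80
}}

```text
time_s: 11.6
eef_pos: [0.5063, 0.0268, 0.0887]
orientation: [3.141, 0.0, 1.689]
contact_force: [0.8, -1.0, -4.5]
finger_gap: 0.0448
```

>>> {"method": "drive_tool", "body": {
  "series": [
    [[-0.5,-55,-6,0,0],[-0.5,-110,-12,0,0],[-0.5,-165,-17,0,0.03],[-0.5,-220,-23,0,0.06],[-0.5,-270,-29,0,0.08]]
  ]
}}

```text
time_s: 12.22
eef_pos: [0.5089, -0.2453, 0.0883]
orientation: [-3.141, -0.0, 1.607]
contact_force: [0.6, 0.4, -3.8]
finger_gap: 0.0443
```

>>> {"method": "drive_tool", "body": {
  "series": [
    [[-0.5,-25,-2,0,0],[-0.5,-45,-4,0,0],[-0.5,-50,-5,0,0],[-0.5,-50,-5,0,0]]
  ]
}}

```text
time_s: 12.72
eef_pos: [0.5063, -0.293, 0.0887]
orientation: [-3.141, -0.001, 1.608]
contact_force: [0.3, -0.5, -4.4]
finger_gap: 0.0447
```

```bash
python3 - <<'E'
from look import *
P,p,d=look("t5",310,150,430,270,5,cam_="top")
P,p,d=look("s7",60,120,260,260,4)
o=arm.get_obs();print(o["time_s"],o["eef_pos"],o["orientation"],o["finger_gap"],o["contact_force"])
E
```

```text
12.825 [ 0.50648257 -0.29252504  0.08892541] [ 3.14147261e+00 -4.26226091e-04  1.60919112e+00] 0.04434670524537307 [-0.00748321  0.64203672 -4.40521337]
```

View pics/t5.png

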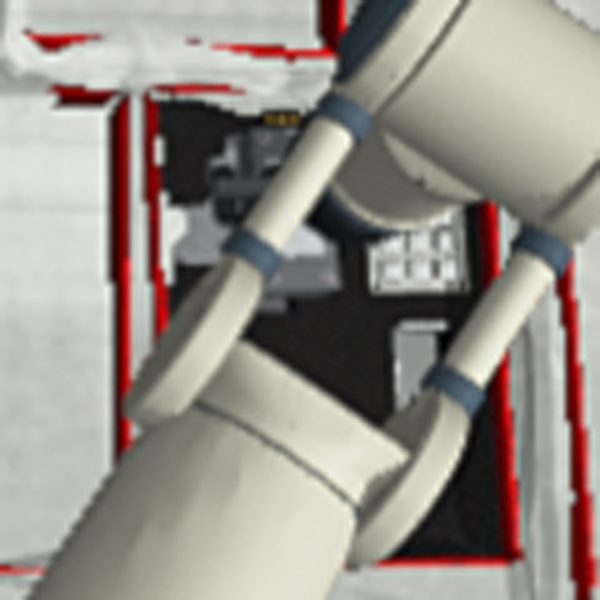

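View pics/s7.png

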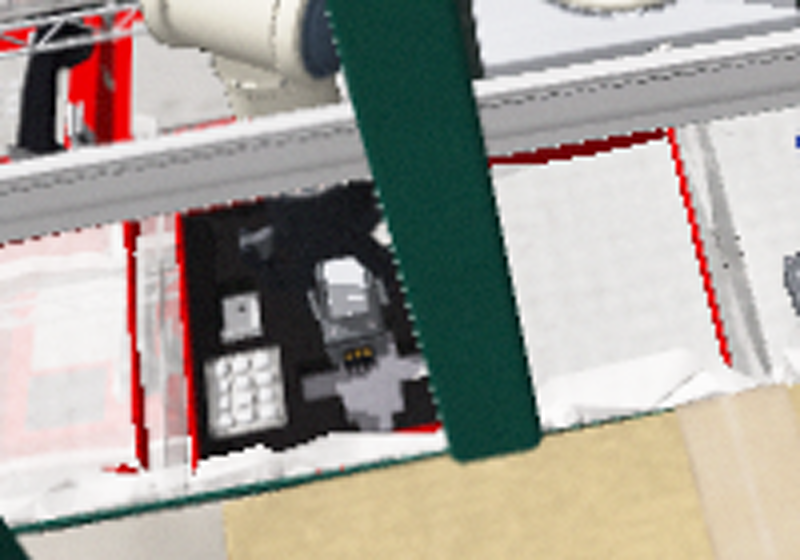

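>>> {"method": "drive_tool", "body": {
  "series": [
    [[-0.5,-3.3,3.1,20,0],[-0.5,-3.3,3.1,45,0],[-0.5,-3.3,3.1,60,0],[-0.5,-3.3,3.1,63,0],[-0.5,-3.3,3.1,63,0]]
  ]
}}

```text
time_s: 13.45
eef_pos: [0.5097, -0.2968, 0.0261]
orientation: [3.141, 0.0, 1.608]
contact_force: [0.1, -0.5, -2.2]
finger_gap: 0.0447
```

```bash
python3 - <<'E'
from look import *
P,p,d=look("t6",330,160,410,240,7,cam_="top");np.save("t6p.npy",p);np.save("t6d.npy",d)
P,p,d=look("s8",105,160,175,240,7);np.save("s8p.npy",p);np.save("s8d.npy",d)
o=arm.get_obs();print(o["time_s"],o["eef_pos"],o["orientation"],o["finger_gap"],o["contact_force"])
E
```

```text
13.55 [ 0.51008152 -0.29715406  0.02707486] [3.13994870e+00 1.13726753e-03 1.60802835e+00] 0.04477548174353062 [ 0.28176036  0.99464724 -3.99960239]
```

View pics/t6.png

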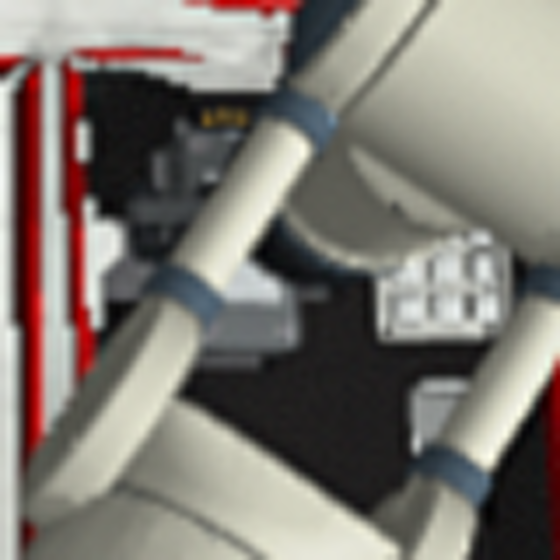

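View pics/s8.png

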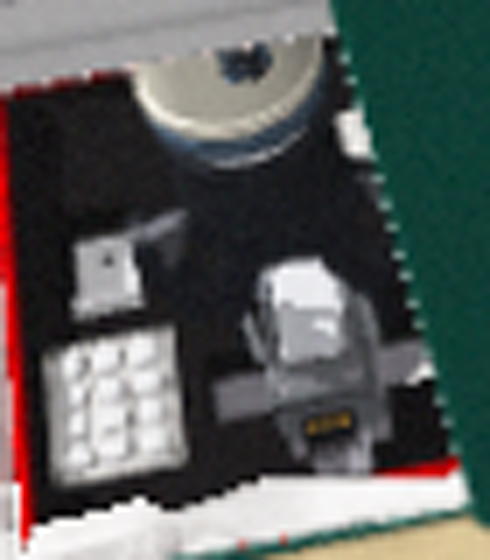

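```bash
python3 - <<'E'
from h import *
p=np.load("t6p.npy");d=np.load("t6d.npy");g=cv2.cvtColor(p,cv2.COLOR_RGB2GRAY)
u0,u1,v0,v1=355,378,194,216
vv,uu=np.mgrid[v0:v1,u0:u1]
P=withdepth("top",np.c_[uu.ravel(),vv.ravel()],d[v0:v1,u0:u1].ravel()).reshape(v1-v0,u1-u0,3)
np.set_printoptions(linewidth=250)
print((P[:,:,2]*1000).round().astype(int));print(g[v0:v1,u0:u1])
# front area
u0,u1,v0,v1=348,370,172,192
vv,uu=np.mgrid[v0:v1,u0:u1]
P=withdepth("top",np.c_[uu.ravel(),vv.ravel()],d[v0:v1,u0:u1].ravel()).reshape(v1-v0,u1-u0,3)
print((P[:,:,2]*1000).round().astype(int));print(g[v0:v1,u0:u1])
E
```

```text
[[ 109  409  409  412  412  417  414  416  416  407  408  216  223  225  231  245  255  252  260  266  267  279  279]
 [ 407  407  409  412  412  411  411  412  412  412  406  209  217  222  228  231  246  250  254  264  268  268  271]
 [ 410  413  411  412  412  416  415  412  411  411  198  200  209  211  220  226  230  229  248  254  261  266  266]
 [ 410  412  414  415  415  416  413  412  412  152  190  197  204  210  217  223  227  233  235  252  253  253  262]
 [ 414  414  415  414  413  412  411  411  407   83   84  193  197  199  204  214  217  222  230  231  232  247  251]
 [ 415  418  418  417  414  412  412  410   85   82   83   88   86  194  202  204  210  213  220  222  222  223  230]
 [ 416  420  418  416  414  410  411  405   86   86   80   84   81   89  191  196  200  200  205  209  217  217  213]
 [ 417  417  418  418  416  415  410   79   83   81   84   83   87   88   82   83   81  187  195  194  196  198  196]
 [ 416  419  417  417  415  413   86   84   83   82   85   84   87   87   83   83   79    9   13   14   14   12   16]
 [ 419  421  421  416  418  413  412  
[... 6529 characters left out ...]
9  45  61  75  78  99 104  76  76 110 129 151 175 195 214 224]
 [ 21  26  22  37  86  76  50  43  61  76  75 114 122  86 101 122 142 167 190 208 222 229]
 [ 26  26  28  33  74  72  52  48  61  69  50  46  49  79 114 134 160 182 202 219 227 232]
 [ 22  30  35  32  44  54  48  48  59  56  35  27  66 105 127 150 174 197 213 224 230 232]
 [ 33  45  54  51  52  61  58  57  63  61  53  60 100 123 143 167 189 207 221 229 232 223]
 [ 46  61  70  71  69  69  69  69  69  67  69  90 115 133 158 181 201 218 226 233 234 186]
 [ 43  59  72  73  71  68  69  67  65  64  83 108 126 150 172 194 213 224 230 234 214 126]
 [ 50  50  63  62  60  65  64  55  53  68 101 121 139 164 187 206 220 229 234 223 134  58]]
```

```bash
python3 - <<'E'
from h import *
for z in (.083,.086):
    R=onplane("top",[(371.95,203),(372.35,207)],z)[:,:2]*1000;L=onplane("top",[(355.9,182),(355.9,185)],z)[:,:2]*1000
    B=onplane("top",[(360,209.15),(368,209.3)],z)[:,:2]*1000;F=onplane("top",[(357,178.7),(361,178.7)],z)[:,:2]*1000
    y=.037
    c,s=np.cos(y),np.sin(y)
    rot=lambda q:np.c_[q[:,0]*c+q[:,1]*s,-q[:,0]*s+q[:,1]*c]
    r,l,b,f=[rot(q).mean(0) for q in(R,L,B,F)]
    print(z,"R",r,"L",l,"B",b,"F",f,"w",l[1]-r[1],"len",f[0]-b[0])
    x0=(f[0]+b[0])/2;y0=(l[1]+r[1])/2;print("center",[x0*c-y0*s,x0*s+y0*c])
E
```

```text
0.083 R [ 463.4691813 -337.6336106] L [ 529.90887715 -291.71084754] B [ 450.98151288 -312.09496693] F [ 544.63569959 -302.0280324 ] w 45.922763061187595 len 93.65418671212296
center [np.float64(509.1081112583479), np.float64(-296.0421443665877)]
0.086 R [ 463.07986412 -336.72793511] L [ 529.36417625 -290.91257244] B [ 450.62140083 -311.24901912] F [ 544.05655681 -301.20562831] w 45.815362668951934 len 93.4351559805882
center [np.float64(508.6072893723515), np.float64(-295.20812443343914)]
```

>>> {"method": "drive_tool", "body": {
  "series": [
    [[-0.5,0,0.7,4,0],[-0.5,0,0.7,7,0],[-0.5,0,0.7,10,0],[-0.5,0,0.7,12,0],[-0.5,0,0.7,12,0]]
  ]
}}

```text
time_s: 14.18
eef_pos: [0.51, -0.2966, 0.0135]
orientation: [-3.141, -0.0, 1.608]
contact_force: [0.4, -0.2, -2.9]
finger_gap: 0.0448
```

>>> {"method": "drive_tool", "body": {
  "series": [
    [[-0.5,0,0,2,0],[-0.5,0,0,4,0],[-0.5,0,0,4,0]]
  ]
}}

```text
time_s: 14.55
eef_pos: [0.51, -0.2966, 0.0096]
orientation: [-3.141, -0.0, 1.608]
contact_force: [-0.1, 0.2, -4.3]
finger_gap: 0.0447
```

```bash
python3 w.py; python3 - <<'E'
from look import *
P,p,d=look("t7",330,160,410,240,7,cam_="top")
P,p,d=look("s9",105,160,175,240,7);print(arm.get_obs()["ft_torque"])
E
```

```text
14.8 [ 0.51018878 -0.29679009  0.00999707] 0.044537747473531376 [-0.10581854  0.03630463 -3.65659715] [-4.0335274  -3.29224033 -3.51568659 -3.69544604 -3.74608538]
[0.02231007 0.01454794 0.06330453]
```

View pics/t7.png

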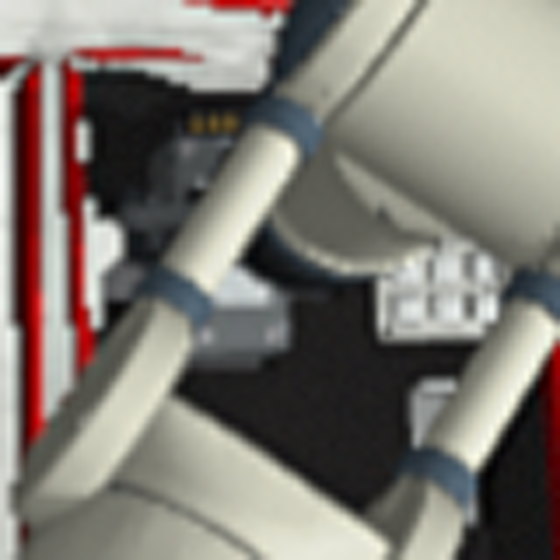

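View pics/s9.png

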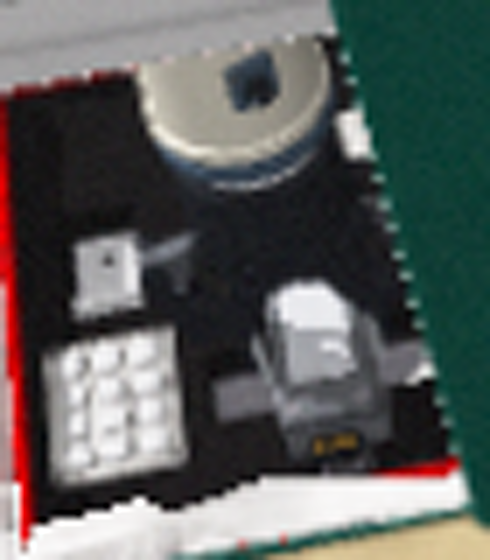

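>>> {"method": "drive_tool", "body": {
  "series": [
    [[-0.5,0,0,3,0],[-0.5,0,0,6,0],[-0.5,0,0,9,0],[-0.5,0,0,11,0],[-0.5,0,0,12,0]]
  ]
}}

```text
time_s: 15.52
eef_pos: [0.51, -0.2967, -0.0024]
orientation: [-3.141, -0.0, 1.608]
contact_force: [1.3, -0.6, -4.6]
finger_gap: 0.0442
```

>>> {"method": "drive_tool", "body": {
  "series": [
    [[-0.5,0,0,1,0],[-0.5,0,0,2,0],[-0.5,0,0,2,0]]
  ]
}}

```text
time_s: 15.9
eef_pos: [0.5101, -0.2967, -0.0042]
orientation: [-3.141, -0.0, 1.608]
contact_force: [-0.5, -0.2, -4.4]
finger_gap: 0.0445
```

```bash
python3 w.py
```

```text
16.15 [ 0.51016998 -0.29676715 -0.00403818] 0.04444030611599497 [-0.22544195 -0.17659598 -4.17922146] [-4.63975688 -3.7413102  -3.78486392 -4.71792398 -4.01225235]
```

Not yet touching the floor; going on millimetre by millimetre.

>>> {"method": "drive_tool", "body": {
  "series": [
    [[-0.5,0,0,1,0],[-0.5,0,0,1.5,0],[-0.5,0,0,1.5,0]]
  ]
}}

```text
time_s: 16.52
eef_pos: [0.5101, -0.2968, -0.0056]
orientation: [3.142, 0.0, 1.608]
contact_force: [-0.6, 0.2, -4.3]
finger_gap: 0.0442
```

>>> {"method": "drive_tool", "body": {
  "series": [
    [[-0.5,0,0,1,0],[-0.5,0,0,1,0],[-0.5,0,0,1,0]]
  ]
}}

```text
time_s: 16.9
eef_pos: [0.5102, -0.2968, -0.0057]
orientation: [3.141, 0.0, 1.608]
contact_force: [-4.0, 2.9, 6.0]
finger_gap: 0.0442
```

```bash
python3 w.py
```

```text
17.15 [ 0.51018508 -0.29679982 -0.00573825] 0.04457075813258344 [-4.58918418  2.72394535  5.37760783] [5.81555151 4.87022476 5.29870894 5.63419597 5.26935796]
```

>>> {"method": "drive_tool", "body": {
  "series": [
    [[-0.5,0,0,-0.7,0],[0.2,0,0,-0.7,0],[0.5,0,0,-0.7,0],[0.5,0,0,-0.7,0],[0.5,0,0,-0.7,0]]
  ]
}}

```text
time_s: 17.77
eef_pos: [0.5102, -0.2968, -0.0059]
orientation: [3.141, 0.0, 1.608]
contact_force: [-0.5, -0.6, -1.0]
finger_gap: 0.0642
```

>>> {"method": "drive_tool", "body": {
  "series": [
    [[0.5,0,0,-10,0],[0.5,0,0,-30,0],[0.5,0,0,-60,0],[0.5,0,0,-100,0],[0.5,0,0,-150,0]]
  ]
}}

```text
time_s: 18.4
eef_pos: [0.5098, -0.2965, 0.1463]
orientation: [3.142, 0.0, 1.608]
contact_force: [1.3, 0.3, 0.3]
finger_gap: 0.064
```

>>> {"method": "drive_tool", "body": {
  "series": [
    [[0.5,55,-50,0,0],[0.5,110,-100,-20,0],[0.5,170,-110,-20,0],[0.5,225,-110,-20,0],[0.5,225,-110,-20,0]]
  ]
}}

```text
time_s: 19.02
eef_pos: [0.3917, -0.0735, 0.1668]
orientation: [3.137, 0.001, 1.612]
contact_force: [0.7, -0.9, 0.6]
finger_gap: 0.0641
```

```bash
python3 - <<'E'
from look import *
P,p,d=look("t8",330,160,410,240,7,cam_="top");np.save("t8p.npy",p);np.save("t8d.npy",d)
P,p2,d=look("s10",105,160,175,240,7)
cv2.imwrite("pics/t8f.png",p[:,:,::-1])
o=arm.get_obs();print(o["time_s"],o["eef_pos"],o["finger_gap"],o["contact_force"])
E
```

```text
19.125 [ 0.39215796 -0.07519866  0.16587206] 0.06386783729075456 [ 0.403818   -0.71028723 -0.3771045 ]
```

View pics/t8.png

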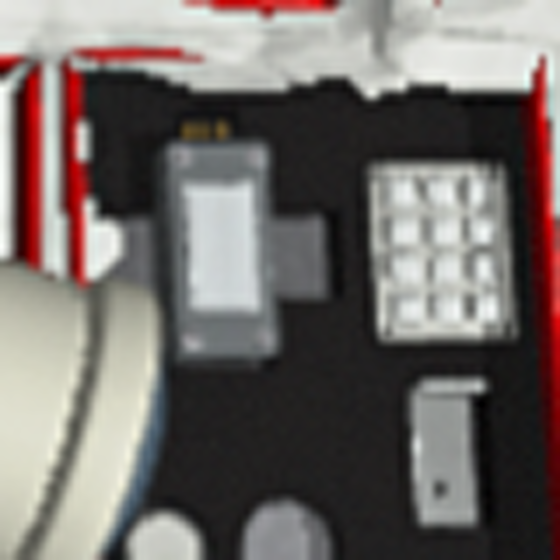

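View pics/s10.png

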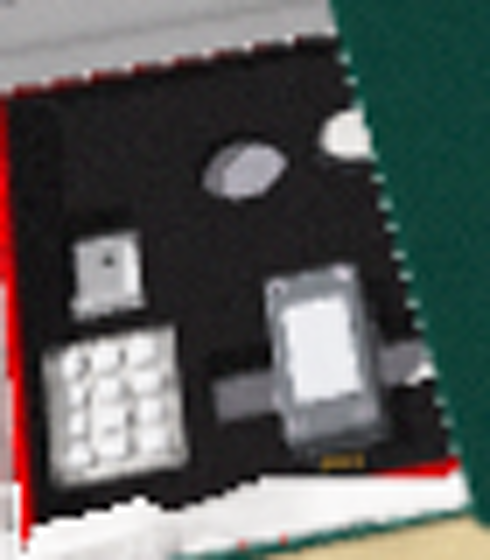

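View pics/t8f.png

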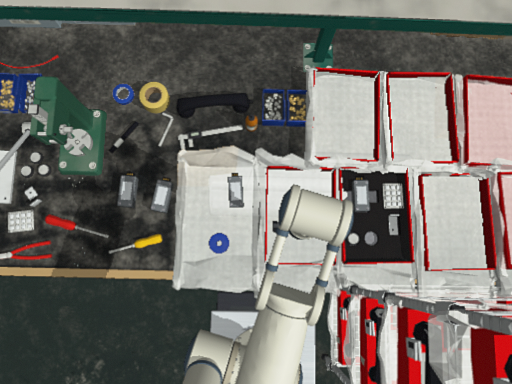

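```bash
python3 - <<'E'
from h import *
d=np.load("t8d.npy");vv,uu=np.mgrid[0:384,0:512]
P=withdepth("top",np.c_[uu.ravel(),vv.ravel()],d.ravel()).reshape(384,512,3);z=P[:,:,2]
def rep(m,n0):
    n,l,st,c=cv2.connectedComponentsWithStats(m.astype(np.uint8))
    for k in range(1,n):
        if st[k,4]>200:
            q=P[l==k];r=cv2.minAreaRect((q[:,:2]*1000).astype(np.float32))
            A=np.c_[q[:,:2]-q[:,:2].mean(0),np.ones(len(q))];s=np.linalg.lstsq(A,q[:,2],rcond=None)[0]
            print(n0,c[k].round(1),st[k,4],"z",np.median(q[:,2]).round(4),"tilt",s[:2].round(3),np.round(r[0],1),np.round(r[1],1),round(r[2],2))
m=(z>.0445)&(z<.06);m[:,:352]=0;m[:,372:]=0;m[:175]=0;m[215:]=0;rep(m,"C")
m=(z>.03)&(z<.048);m[:,:112]=0;m[:,250:]=0;m[:165]=0;m[220:]=0;rep(m,"abd")
print("inlay",np.median(z[245:255,380:400]))
E
```

```text
C [360.8 195.3] 447 z 0.0517 tilt [-0.01  -0.013] [ 510.9 -295.4] [95.8 47.4] 3.23
abd [179.3 192.9] 358 z 0.0374 tilt [-0.028 -0.222] [509.5 267.4] [ 26.  171.7] 89.42
abd [126.6 191. ] 465 z 0.0376 tilt [-0.004 -0.004] [508.3 430.8] [48.3 95.8] 86.67
abd [234.9 191.3] 450 z 0.0378 tilt [-0.006 -0.007] [515.4  95.5] [96.8 45.8] 4.98
abd [161.  195.6] 430 z 0.0378 tilt [-0.006 -0.   ] [495.4 323.8] [43.3 95.5] 78.96
inlay 0.0375956307619836
```

Lid height is 51.7 mm (52 expected), the module is level and centred, and the empties are where they stood. The arm is clear of everything, so I'm handing in.

```bash
python3 -c "
from bench import arm
print(arm.finish_job())"
```

```text
the job is handed in; nothing more can be done
None
```

I found the module with the transformer and laid it in the cut-out, then handed the job in at about 19 s; no verdict was reported. I weighed the modules by lifting them:

| Module (by position, from +y) | Load when lifted | Verdict |
|---|---|---|
| 1st, on the mat | about 1.7 N | empty, put back |
| 2nd, on the mat | about 1.2 N | empty, put back |
| 3rd, on the film | about 3.6 to 4.2 N | has the transformer |
| 4th, on the film | not lifted | taken as empty |

I lowered the third module into the cut-out until the force showed floor contact, then released it and moved the arm clear.

**Last checks:**
- **Seated module:** the lid is at 51.7 mm (52 expected). The centre measured (510.9, -295.4) mm against the cut-out at (510.1, -295.9) mm. Tilt is about 0.016 rad, and yaw is within about 1.2° of the tray.
- **Empties:** they measure upright and within about 1.5 mm of where they stood.
- **Gripper:** it was open, away from everything, and read no more than sensor noise.

**Disagreements:**
- **Fingertip height:** in the camera the fingertips sat about 30 to 39 mm higher than the reported TCP. My first grasp therefore closed in the air above the first lid, without contact. I corrected the height from the depth picture.
- **Arm y-position:** over the tray the arm's own reading differed from the camera by about 1 mm. I followed the camera.
- **Weight reading:** the transformer module's first reading of 3.6 N was just under the 3.7 N expected minimum, within sensor noise. Readings while carrying it were about 4.2 N.

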